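# Draw the tube-top camera out to the fourth row

## Robot

A 7-joint arm with a two-finger parallel gripper is mounted at the origin on the work surface. World frame = base frame: x ahead of the robot, y to its left, z up, the work surface at z = 0. Lengths are in m, angles in rad, forces in N, time in s.
With the tool pointing down it reaches from about 0.4 to 0.85 m from the base axis. Payload 10.4 kg.
Tool frame: the origin (TCP) lies on the front face of the gripper's body, between the roots of the fingers; the fingertips stand 73 mm ahead of it and the grasp point (between the pads) lies 54 mm ahead of it; z points along the fingers, y is the line along which they close (so a half turn about z gives the same grasp; the last joint's range is limited). The gripper opens to 85 mm and grips with 20 to 120 N. Pads are 22 mm wide; open, the fingers measure 114 mm over their backs; the gripper's body (76 mm by 85 mm) begins 54 mm behind the grasp point. The pads swing forward as they close: fully open they stand 13 mm farther back than shut.
Start: joints at [-0.023, 0.332, -0.065, 1.46, 0.022, 1.35, -0.088], TCP at [0.625, 0, 0.304] pointing down, gripper open.
Joint ranges: [-2.6, 2.6], [-0.5, 2.12], [-1.47, 1.34], [0.16, 2.42], [-1.27, 4.41], [0.06, 2.06], [-2.6, 2.6]. Speed limits (rad/s): [2.22, 2.22, 2.79, 2.79, 3.14, 3.14, 3.14].

## Interface

Orientations are given as a unit quaternion [x, y, z, w].
In Python, from workcell import manip gives the robot as it stands.
- The arm moves only by the shell command python3 -m jog 'ROWS' [FORCE]. ROWS is JSON, a list of rows, each an object with "grip": the gripper command: -1 is fully open, 1 is shut, values between are in proportion; "slide": the shift along the tool's x, y, z in cm, a list of three; "yaw": the turn about the tool's z in rad. A call has 1 to 8 rows; each row shifts and turns the commanded pose from where the row before left it, along the tool's axes as they then stand; what a row does not reach is not made up. A row lasts 1/10 s, in which the tool goes at most 50 mm and 8.59 degrees, less where a joint would pass 70% of its speed; a pose out of reach is approached as far as the arm can. A call with a gripper value outside its range is refused whole. The fingers move at their own pace and stop on an object; FORCE is the grip in N (left out, the last holds). Time passes only in rows, so rows that do not move let the fingers close. It gives the time, the measured TCP pose, the force, the opening and the grip force at its end, in the units of the state.
- manip.get_obs(): the state, without advancing time (a new reading comes with each control period).
- manip.camera(name): name is "scene" or "side" or "wrist"; returns the picture (480x640x3 uint8, blue, green, red); there is no depth.
- manip.calibration(name): a dict with "vfov" (degrees; the focal length in pixels is half the picture's height over the tangent of half this angle, whatever the lens; pixels are square), "cx", "cy" (the principal point, pixels), "k1" (the pictures are not rectified: a ray, as slopes to the right and down, at radius r is drawn at 1 + k1 r^2 times it, then the intrinsics apply), "camera_from_world" (4x4, takes a point from world to camera coordinates). Camera axes: x right, y down, z forward; pixel columns grow to the right and rows downward; lengths in m; the calibration is good to about 2 mm. A picture is of the moment at which its call begins: read the wrist's pose just before it. calibration takes no time and is no camera call; for the wrist camera it gives the pose at the moment of the call.
- manip.hand_in(): hands the job in; it is judged then, once.
Trained networks look in the newest picture that a camera, given by its name, has taken for a name from the list of things; names that differ only in an ending like _2 or _b are one class to them, and where a whole thing is asked for, a point or a joint stands for the part that bears it (a point fixed in the world has none). Each returns a list of dicts, best first, with "conf" (0 to 1); they miss things now and then, are a little off and sometimes report something else, mostly with a low value. They report only what shows in the picture. A call takes as long as a camera call.
- manip.masks_of(thing, camera): "region" (480x640 bool, what is visible of it) and "centre" ([column, row] in pixels, amid what is visible of it).
The state is a dict: "clock": time; "joint_pos": joint angles; "joint_velocities": joint speeds; "tau": joint torques, N m; "position": TCP position; "ee_rot": TCP orientation; "ft_force": force on the tool from outside, world axes, zero at the start; "torque": the same for the moment, N m; "grip_width": opening from 0.0 (shut) to 1.0 (fully open); "grasp_force": force on a finger pad.
Only numpy, scipy, OpenCV 4.12 (cv2) and the standard library are available. Lean on these libraries where they do the work, as an engineer would, in place of code of your own. Each camera call takes 0.05 s, during which the arm holds its last target. There are 200 camera calls.

## Task

The camera that checks the caps of the sample tubes is parked on its telescoping arm. Push the lock button on top of the sleeve fully down to free the arm, then take the camera by its knob, draw the arm out to 80 mm (the fourth line of the scale on the bar level with the mouth of the sleeve) and hold it there against its return spring; finish while still holding it, and leave the racks and the other things on the bench as they stand.

Things in the scene. Friction and masses are not known exactly. Their poses are not given: they have to be found in the camera images.
- stand: Camera stand, fixed to the bench. Origin: on the bench surface below the arm's centre line; +x is the level direction in which the arm draws out, z up. Grey base plate 330 x 150 x 10 mm (x -130 to +200 mm), a post at x = -80 mm and on it the aluminium sleeve (outer tube): x -130 to +20 mm, 38 mm wide, its top 208 mm above the bench.
- mouth (a point): Top edge of the sleeve's mouth (stand x = +20 mm, 208 mm above the bench). A steel bar 26 mm wide slides out of it; dark lines across the bar, 20 mm apart, come out of the mouth one after another as the arm is drawn: the first is level with the mouth at 20 mm, the fourth at 80 mm.
- button_top (a point): Centre of the top of the lock button, a black round sprung plunger 22 mm across on top of the sleeve, 12 mm behind stand x = 0 (32 mm behind the mouth). Standing out, its top is 228 mm above the bench, 14 mm above the 32 mm metal ring around it; it travels 8 mm straight down.
- lock_button (a joint): How far the lock button is pressed, m: 0 standing out, 0.008 fully down (bottomed, still 6 mm above the ring). About 2 N starts it, 6 N bottoms it. Below about 0.004 it locks the arm; once the arm has sprung out, the button stays down at about 0.004 by itself.
- draw (a joint): How far the arm is drawn out, m: 0 parked and locked, end stop at 0.105. When the button is pressed through, the spring inside pushes the arm out by itself to about 0.012 to 0.015 in half a second, which keeps it unlocked once the button is let go; drawn farther, the spring pulls it back with 100 N per m (about 6.5 N at 0.080): let go, it runs back.
- knob_top (a point): Centre of the top of the pull knob on the camera, which moves with the arm: an upright black round knob 26 mm across and 42 mm tall on the camera's flat top; parked, it stands at stand x = 75 mm (87 mm ahead of the button), its top 250 mm above the bench.
- camera_arm: The sliding arm with the camera and knob on its end: grey housing 50 mm along the arm, 58 mm across, its flat top 208 mm above the bench, the lens below it reaching down to 134 mm above the bench, over the front rack. Origin: on the lens axis, 61 mm below the knob's top; axes as the stand's.
- rack_front: Loose wire rack of 5 x 5 capped tubes, 106 x 106 mm, caps up to 98 mm above the bench, standing on the stand's base plate under the camera's path. Origin: centre of its underside. To be left alone.
- rack_side: Loose green wire rack of tubes, 106 x 86 x 88 mm, away from the stand. Origin: centre of its underside. To be left alone.
- jar: Loose clear jar with white lid, 60 mm across, 68 mm tall, beside the stand. Origin: centre of its underside. To be left alone.
- forceps: Loose steel forceps 130 mm long, lying beside the stand. Origin: centre of the underside. To be left alone.
- marker: Loose marker pen 140 mm long, 17 mm thick, lying on the bench. Origin: centre of the underside. To be left alone.
- dish: Loose white instrument tray 100 x 190 x 30 mm. Origin: centre of its underside. To be left alone.
- carton: Loose white and blue glove carton 120 x 230 x 85 mm. Origin: centre of its underside. To be left alone.

How it is judged:
By the outcome, as a careful person would: the job done as asked, in the order asked, and still so for the second after the job is handed in, while the arm keeps its last pose, push and grip.
It also fails if it takes over 42 s, if anything falls off the work surface, if the arm or the gripper's body presses on something with over 40 N, if the wrist force passes 120 N, or if a joint passes its speed limit or range.

## Working session

There is one attempt and no reset: what is moved stays moved. The work goes in short steps, Python scripts to look and compute and a shell command to move; the robot and the scene stay as the last step left them, time stands still between calls to the robot, and variables do not carry over. Pictures are saved under pics/ and viewed, at most 10 in all, crops included, and the job is handed in when it is done.

```bash
mkdir -p pics
cat > h.py <<'E'
import numpy as np, cv2
from workcell import manip
def K(c):
    f=240/np.tan(np.radians(c['vfov'])/2); return f
def ray(name_or_c,px):
    c=manip.calibration(name_or_c) if isinstance(name_or_c,str) else name_or_c
    f=K(c); d=np.array([(px[0]-c['cx'])/f,(px[1]-c['cy'])/f]); rd=np.linalg.norm(d); r=rd
    for _ in range(30): r=rd/(1+c['k1']*r*r)
    u=d*(r/rd if rd>0 else 1)
    T=np.array(c['camera_from_world']); R=T[:3,:3]; o=-R.T@T[:3,3]
    return o,R.T@np.array([u[0],u[1],1.])
def at_z(n,px,z):
    o,d=ray(n,px); return o+d*(z-o[2])/d[2]
def proj(n,P):
    c=manip.calibration(n) if isinstance(n,str) else n
    T=np.array(c['camera_from_world']); p=T[:3,:3]@np.asarray(P)+T[:3,3]; u=p[:2]/p[2]
    u=u*(1+c['k1']*(u@u)); return u*K(c)+[c['cx'],c['cy']]
E
python3 - <<'E'
from h import *
ims=[]
for n in ['scene','side','wrist']:
    im=manip.camera(n); cv2.imwrite(f'pics/{n}0.png',im)
    c=manip.calibration(n); print(n,c['vfov'],c['k1'],np.round(ray(n,(320,240))[0],3),np.round(ray(n,(320,240))[1],2))
    for t in ['knob_top','button_top','camera_arm','stand']:
        try:
            for r in manip.masks_of(t,n)[:2]:
                ys,xs=np.where(r['region']); print(' ',t,round(r['conf'],2),np.round(r['centre']),xs.min(),xs.max(),ys.min(),ys.max())
        except Exception as e: print(t,e)
o=manip.get_obs();print(o['position'],o['ee_rot'],o['clock'])
E
```

```text
scene 53.180130906847914 -0.039339757030382325 [1.449 0.238 1.279] [-0.62 -0.17 -0.77]
  knob_top 0.94 [334. 262.] 317 346 248 279
  knob_top 0.26 [460. 261.] 457 467 247 279
  camera_arm 0.7 [333. 261.] 316 346 248 280
  stand 0.97 [308. 278.] 267 377 222 337
  stand 0.26 [460. 262.] 456 467 246 279
side 44.528052641926855 -0.013770473829919935 [0.063 1.04  1.317] [ 0.32 -0.63 -0.71]
  knob_top 0.62 [292. 240.] 281 312 219 256
  button_top 0.4 [318. 212.] 314 321 210 217
  camera_arm 0.97 [297. 240.] 281 313 219 255
  camera_arm 0.74 [310. 237.] 298 314 219 243
  stand 0.67 [311. 256.] 246 361 196 318
wrist 62.81061535778478 -0.0886510740088929 [0.624 0.065 0.374] [ 0.02 -0.27 -0.96]
  knob_top 0.78 [337. 155.] 271 436 63 267
  button_top 0.59 [280. 339.] 254 305 309 368
  camera_arm 0.57 [338. 152.] 272 435 64 267
  stand 0.83 [295. 218.] 193 461 0 419
[ 6.25021959e-01 -4.22623292e-06  3.03966413e-01] [7.07131818e-01 7.07081738e-01 7.79708160e-05 4.05937299e-05] 0.75
```

View images.

View pics/wrist0.png

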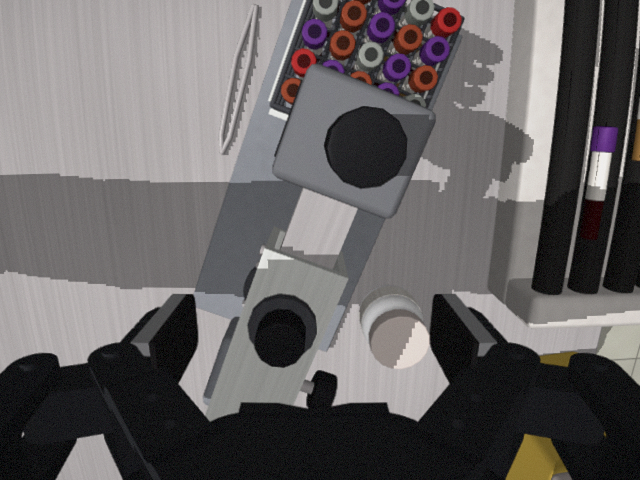

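View pics/scene0.png

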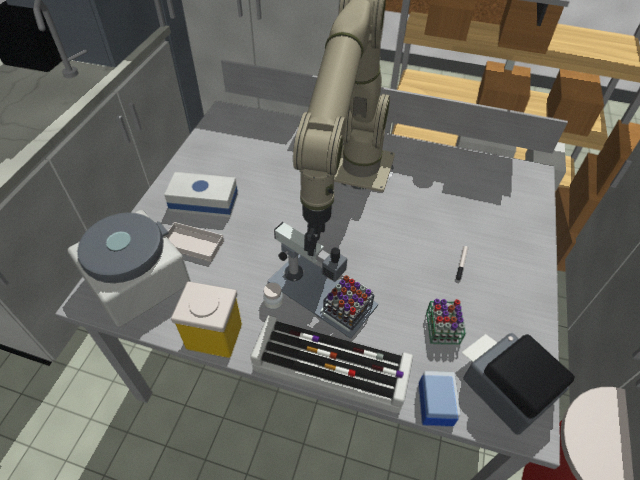

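View pics/side0.png

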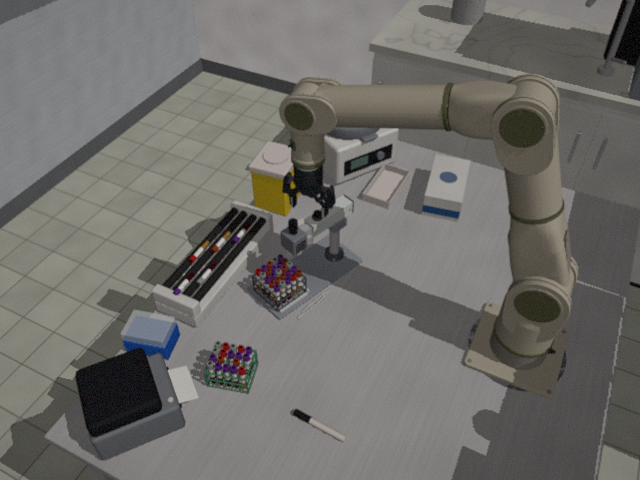

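Run:
```python
from h import *
c=manip.calibration('wrist')
b=at_z(c,(280,338),.228);k=at_z(c,(366,147),.25)
print(b,k,np.linalg.norm((k-b)[:2]),np.degrees(np.arctan2(*(k-b)[1::-1])))
m=[at_z(c,p,.208) for p in ((263,248),(346,276))];print(m,np.linalg.norm(m[0]-m[1]))
print(np.degrees(np.arctan2(*(m[1]-m[0])[1::-1])))
cs=[at_z(c,p,.208) for p in ((312,65),(436,112),(273,172),(390,217))];print(np.array(cs).round(4))
im=cv2.imread('pics/wrist0.png')
cv2.imwrite('pics/w0c.png',cv2.resize(im[230:400,190:400],None,fx=3,fy=3)+30)
for P,z in ((b,.228),(k,.25)):
  for n in ['scene','side']: print(n,proj(n,P))
  R=.011 if z<.24 else .013
  for a in np.linspace(0,2*np.pi,60): cv2.circle(im,tuple(int(v) for v in proj(c,P+R*np.array([np.cos(a),np.sin(a),0]))),0,(0,255,255),-1)
cv2.imwrite('pics/w0d.png',cv2.resize(np.clip(im[90:400,190:450]*2.0,0,255).astype(np.uint8),None,fx=1.9,fy=1.9))
```

```text
[ 0.6096607  -0.01769198  0.228     ] [0.63992795 0.06068685 0.25      ] 0.08401992424914666 68.8851259372582
[array([0.60129943, 0.01548261, 0.208     ]), array([0.63826849, 0.00231677, 0.208     ])] 0.039243477178587075
-19.602403471814934
[[0.623  0.0915 0.208 ]
 [0.674  0.0737 0.208 ]
 [0.6066 0.0488 0.208 ]
 [0.6568 0.0295 0.208 ]]
scene [311.16533447 241.17619527]
side [316.92340864 212.19836473]
scene [335.15467878 250.64299865]
side [293.29389707 220.42231911]
```

View pics/w0d.png

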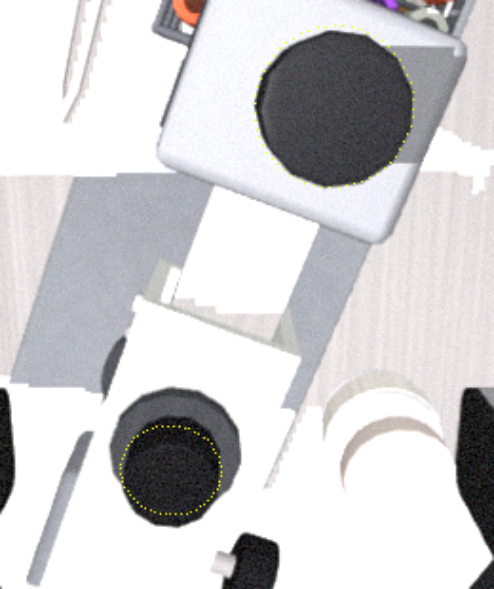

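```bash
python3 -m jog '[{"grip":1,"slide":[0,0,-2],"yaw":0},{"grip":1,"slide":[-2.06,-1.6,0],"yaw":0},{"grip":1,"slide":[0,0,0],"yaw":0},{"grip":1,"slide":[0,0,0],"yaw":0},{"grip":1,"slide":[0,0,0],"yaw":0},{"grip":1,"slide":[0,0,0],"yaw":0},{"grip":1,"slide":[0,0,0],"yaw":0},{"grip":1,"slide":[0,0,0],"yaw":0}]' 60
```

```text
clock: 1.55
position: [0.6091, -0.0202, 0.3237]
ee_rot: [0.707, 0.707, -0.0, -0.0]
ft_force: [0.3, 0.2, -0.8]
grip_width: -0.001
grasp_force: 0.0
```

```bash
python3 -m jog '[{"grip":1,"slide":[0,0,1.4],"yaw":0},{"grip":1,"slide":[0,0,0.6],"yaw":0},{"grip":1,"slide":[0,0,0.2],"yaw":0},{"grip":1,"slide":[0,0,0.2],"yaw":0},{"grip":1,"slide":[0,0,0],"yaw":0}]'
python3 - <<'E'
from h import *
cv2.imwrite('pics/w1.png',manip.camera('wrist'))
E
```

```text
clock: 2.05
position: [0.609, -0.0206, 0.2999]
ee_rot: [0.707, 0.707, -0.0, -0.0]
ft_force: [0.1, -0.2, 1.5]
grip_width: 0.004
grasp_force: 0.7
```

View pics/w1.png

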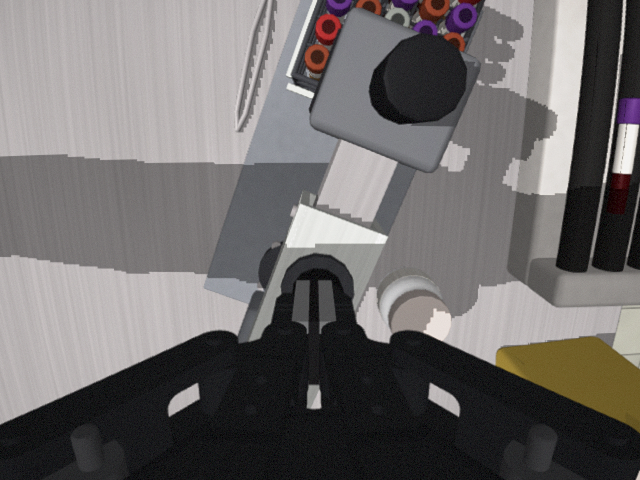

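The shut fingertips (314, 285) stand on the button in its ring (317, 285), and the force has just begun. I'll press on.

```bash
python3 -m jog '[{"grip":1,"slide":[0,0,0.3],"yaw":0},{"grip":1,"slide":[0,0,0.3],"yaw":0},{"grip":1,"slide":[0,0,0.15],"yaw":0},{"grip":1,"slide":[0,0,0],"yaw":0},{"grip":1,"slide":[0,0,0],"yaw":0}]'
```

```text
clock: 2.6
position: [0.6092, -0.0206, 0.2929]
ee_rot: [0.707, 0.707, 0.0, 0.0]
ft_force: [-1.4, -0.2, 5.4]
grip_width: -0.002
grasp_force: 2.8
```

Near bottom; a little more, and hold for the spring.

```bash
python3 -m jog '[{"grip":1,"slide":[0,0,0.1],"yaw":0},{"grip":1,"slide":[0,0,0.1],"yaw":0},{"grip":1,"slide":[0,0,0],"yaw":0},{"grip":1,"slide":[0,0,0],"yaw":0},{"grip":1,"slide":[0,0,0],"yaw":0},{"grip":1,"slide":[0,0,0],"yaw":0},{"grip":1,"slide":[0,0,0],"yaw":0}]'
python3 - <<'E'
from h import *
cv2.imwrite('pics/w2.png',manip.camera('wrist'))
for r in manip.masks_of('knob_top','wrist')[:2]:
    ys,xs=np.where(r['region']); print(r['conf'],r['centre'],xs.min(),xs.max(),ys.min(),ys.max())
E
```

```text
clock: 3.3
position: [0.6092, -0.0206, 0.2926]
ee_rot: [0.707, 0.707, 0.001, 0.001]
ft_force: [-6.9, 0.0, 17.3]
grip_width: 0.002
grasp_force: 8.4
0.6 [388.5, 83.1] 312 500 0 230
```

```bash
python3 -m jog '[{"grip":1,"slide":[0,0,-2],"yaw":0},{"grip":1,"slide":[0,0,-4],"yaw":0},{"grip":0,"slide":[3,0,-2],"yaw":0},{"grip":0,"slide":[0,0,0],"yaw":0}]'
python3 - <<'E'
from h import *
c=manip.calibration('wrist'); im=manip.camera('wrist');cv2.imwrite('pics/w3.png',im)
print(manip.get_obs()['position'])
for t in ('knob_top','button_top'):
  for r in manip.masks_of(t,'wrist')[:2]:
    ys,xs=np.where(r['region']); print(t,r['conf'],r['centre'],xs.min(),xs.max(),ys.min(),ys.max())
# predicted knob at several draws
u=np.array([.354,.935,0])
for d in (0,.0135): print(d,proj(c,np.array([.6399,.0607,.25])+d*u))
E
```

```text
clock: 3.8
position: [0.6097, 0.0138, 0.3735]
ee_rot: [0.705, 0.709, 0.003, 0.001]
ft_force: [0.3, 0.2, -0.0]
grip_width: 0.331
grasp_force: 0.0
[0.6093917  0.01178268 0.37148903]
knob_top 0.97 [357.9, 156.0] 309 431 89 252
button_top 0.59 [312.3, 301.2] 296 331 281 318
0 [376.75555074 171.3789723 ]
0.0135 [387.56761704 145.39945634]
```

View pics/w3.png

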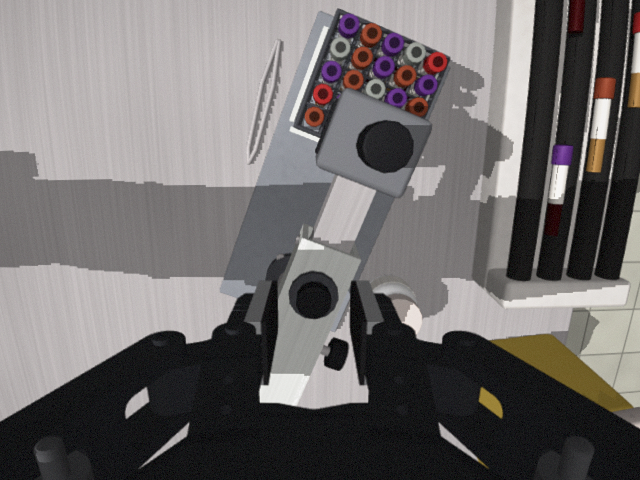

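The knob (385, 146) is where a 13 mm draw puts it, so the arm has sprung out. The racks, jar and forceps are undisturbed. Next I'll move over the knob and turn.

```bash
python3 -m jog '[{"grip":-0.5,"slide":[3.1,1.75,0],"yaw":0},{"grip":-0.5,"slide":[3.1,1.75,0],"yaw":0},{"grip":-0.5,"slide":[0,0,0],"yaw":-0.145},{"grip":-0.5,"slide":[0,0,0],"yaw":-0.145},{"grip":-0.5,"slide":[0,0,0],"yaw":-0.145},{"grip":-0.5,"slide":[0,0,0],"yaw":-0.145},{"grip":-0.5,"slide":[0,0,0],"yaw":-0.145},{"grip":-0.5,"slide":[0,0,0],"yaw":-0.145}]'; python3 -m jog '[{"grip":-0.5,"slide":[0,0,0],"yaw":-0.145},{"grip":-0.5,"slide":[0,0,0],"yaw":-0.145},{"grip":-0.5,"slide":[0,0,0],"yaw":-0.05},{"grip":-0.5,"slide":[0,0,0],"yaw":0},{"grip":-0.5,"slide":[0,0,0],"yaw":0}]'
python3 - <<'E'
from h import *
from scipy.spatial.transform import Rotation as Ro
o=manip.get_obs(); c=manip.calibration('wrist'); im=manip.camera('wrist');cv2.imwrite('pics/w4.png',im)
R=Ro.from_quat(o['ee_rot']).as_matrix(); print(R.round(3),np.degrees(np.arctan2(R[1,1],R[0,1])),o['position'])
u=np.array([.354,.935,0])
for r in manip.masks_of('knob_top','wrist')[:3]:
    ys,xs=np.where(r['region']); print(r['conf'],r['centre'],xs.min(),xs.max(),ys.min(),ys.max())
T=np.array([.6399,.0607,.25])+.0135*u; T[2]=.289
print(proj(c,[T[0],T[1],.25]), (R.T@(T-o['position']))*100)
E
```

```text
clock: 4.75
position: [0.6439, 0.0701, 0.3688]
ee_rot: [0.341, 0.94, -0.001, -0.001]
ft_force: [0.3, 0.6, 0.3]
grip_width: 0.75
grasp_force: 0.0
clock: 5.25
position: [0.6439, 0.0706, 0.3695]
ee_rot: [0.181, 0.984, -0.0, -0.001]
ft_force: [-0.4, 0.3, 0.4]
grip_width: 0.747
grasp_force: 0.0
[[-0.935  0.356 -0.001]
 [ 0.356  0.935 -0.   ]
 [ 0.001 -0.001 -1.   ]] 69.16606978885861 [0.64394992 0.07060666 0.36945481]
0.69 [299.4, 235.6] 208 359 185 288
[319.60688085 265.6552596 ] [0.01982048 0.28694535 8.04525379]
```

View pics/w4.png

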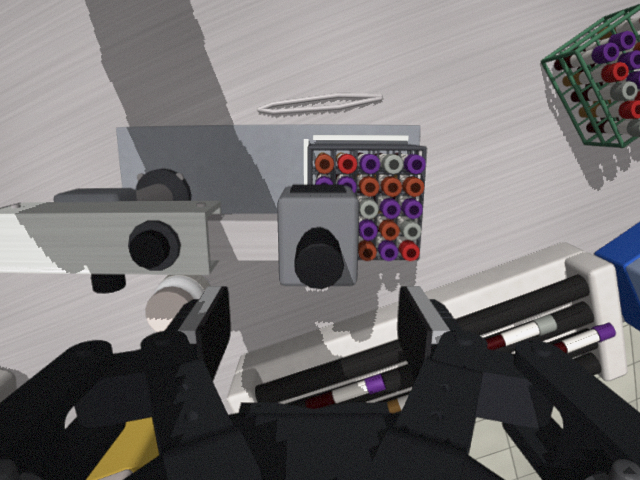

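The knob top (319, 265) is where I predicted, and the arm is level in the image, so the closing line matches the draw direction. I'll go down and grip.

```bash
python3 -m jog '[{"grip":-0.5,"slide":[0,0.3,3],"yaw":0},{"grip":-0.5,"slide":[0,0,3],"yaw":0},{"grip":-0.5,"slide":[0,0,2],"yaw":0},{"grip":-0.5,"slide":[0,0,0],"yaw":0},{"grip":-0.5,"slide":[0,0,0],"yaw":0}]' 50; python3 -m jog '[{"grip":1,"slide":[0,0,0],"yaw":0},{"grip":1,"slide":[0,0,0],"yaw":0},{"grip":1,"slide":[0,0,0],"yaw":0},{"grip":1,"slide":[0,0,0],"yaw":0},{"grip":1,"slide":[0,0,0],"yaw":0},{"grip":1,"slide":[0,0,0],"yaw":0}]' 50
```

```text
clock: 5.85
position: [0.6452, 0.0742, 0.291]
ee_rot: [0.18, 0.984, 0.0, 0.0]
ft_force: [-0.2, 0.5, -0.0]
grip_width: 0.752
grasp_force: 0.0
clock: 6.45
position: [0.6454, 0.0742, 0.2918]
ee_rot: [0.18, 0.984, 0.0, 0.001]
ft_force: [-0.7, -1.3, 6.6]
grip_width: 0.289
grasp_force: 49.0
```

```bash
python3 -m jog '[{"grip":1,"slide":[0,0.5,0],"yaw":0},{"grip":1,"slide":[0,1,0],"yaw":0},{"grip":1,"slide":[0,1,0],"yaw":0},{"grip":1,"slide":[0,1,0],"yaw":0},{"grip":1,"slide":[0,1,0],"yaw":0},{"grip":1,"slide":[0,1,0],"yaw":0},{"grip":1,"slide":[0,0.5,0],"yaw":0},{"grip":1,"slide":[0,0,0],"yaw":0}]'
python3 - <<'E'
from h import *
o=manip.get_obs();c=manip.calibration('wrist'); im=manip.camera('wrist');cv2.imwrite('pics/w5.png',im)
print(((np.array(o['position'])-[.6399,.0607,0])@[.354,.935,0]))
print(proj(c,[.6204,.0093,.208]),proj(c,[.6204+.02*.354,.0093+.02*.935,.208]))
E
```

```text
clock: 7.25
position: [0.6666, 0.1298, 0.2919]
ee_rot: [0.18, 0.984, -0.0, 0.001]
ft_force: [-3.0, -2.7, 6.9]
grip_width: 0.289
grasp_force: 49.5
0.0740489678037188
[ 25.24447561 289.260771  ] [ 66.10957503 290.11929453]
```

View pics/w5.png

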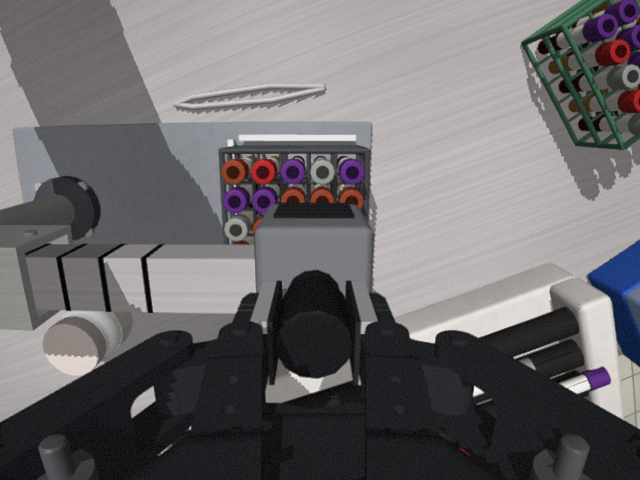

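Run:
```python
from h import *
im=cv2.imread('pics/w5.png')
cv2.imwrite('pics/w5c.png',cv2.resize(im[215:335,0:190],None,fx=4.2,fy=4.2,interpolation=cv2.INTER_CUBIC))
```

```text
(no output)
```

View pics/w5c.png

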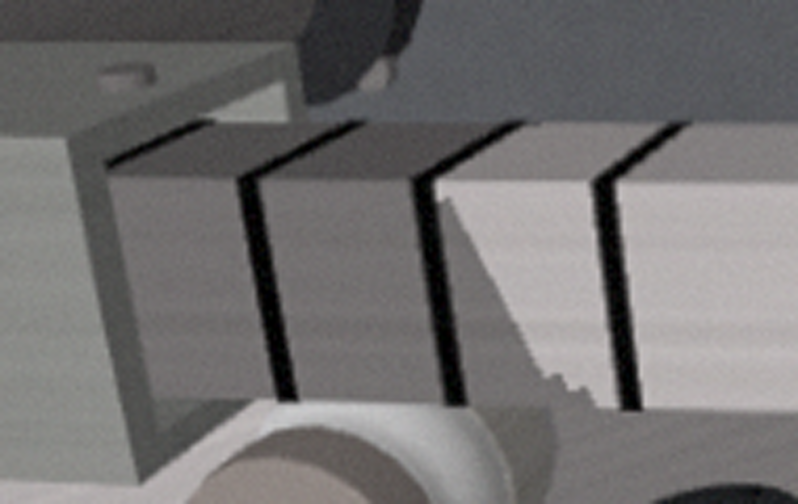

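```bash
cat > draw.py <<'E'
from h import *
u=np.array([.354,.935,0])
M=np.array([.6204,.0093,.208])
def S(c,px,z): return (at_z(c,px,z)-M)@u*1000
E
python3 - <<'E'
from draw import *
c=manip.calibration('wrist')
v=295/4.2+215
print('mouth',S(c,(105/4.2,311/4.2+215),.208))
for z in (.196,.199,.202,.205):
    print(z,[round(S(c,(x/4.2,v),z),1) for x in (270,440,617)], np.linalg.norm(at_z(c,(603/4.2,180/4.2+215),z)-at_z(c,(630/4.2,410/4.2+215),z)))
E
```

```text
mouth -0.07710321604115816
0.196 [np.float64(11.1), np.float64(31.5), np.float64(51.9)] 0.027140230732176127
0.199 [np.float64(13.2), np.float64(33.2), np.float64(53.3)] 0.0266501860923401
0.202 [np.float64(15.3), np.float64(35.0), np.float64(54.7)] 0.02616014145250416
0.205 [np.float64(17.4), np.float64(36.7), np.float64(56.0)] 0.025670096812668245
```

Three lines are out on the bar's top, crossing its centre line at px (64, 105, 147). The fourth is still just inside the mouth edge (25, 289). Both line geometry and TCP travel give a draw of about 74 mm, so I'll add 6 mm.

```bash
python3 -m jog '[{"grip":1,"slide":[0,0.3,0],"yaw":0},{"grip":1,"slide":[0,0.3,0],"yaw":0},{"grip":1,"slide":[0,0,0],"yaw":0},{"grip":1,"slide":[0,0,0],"yaw":0},{"grip":1,"slide":[0,0,0],"yaw":0}]'
python3 - <<'E'
from draw import *
o=manip.get_obs();c=manip.calibration('wrist'); im=manip.camera('wrist');cv2.imwrite('pics/w6.png',im)
print((np.array(o['position'])-[.6399,.0607,0])@u)
for n in('scene','side'): 
  cv2.imwrite(f'pics/{n}6.png',manip.camera(n))
cv2.imwrite('pics/w6c.png',cv2.resize(im[215:335,0:190],None,fx=4.2,fy=4.2,interpolation=cv2.INTER_CUBIC))
for d in range(-4,5,2):print(d,(proj(c,M+d*u/1000)-[0,215])*4.2,(proj(c,M+d*u/1000-[0,0,.0075])-[0,215])*4.2)
E
```

```text
clock: 7.8
position: [0.6685, 0.1346, 0.2919]
ee_rot: [0.18, 0.984, -0.001, 0.001]
ft_force: [-5.1, -5.1, 8.9]
grip_width: 0.289
grasp_force: 49.6
0.0791638383545563
-4 [ 32.13941463 310.64548917] [ 78.74388027 285.1567165 ]
-2 [ 48.40570087 311.05281992] [ 94.61952646 285.48429276]
0 [ 64.77629606 311.45399572] [110.5869267  285.80689188]
2 [ 81.24966197 311.84901751] [126.64472791 286.12451469]
4 [ 97.82426039 312.23788626] [142.79157705 286.437162  ]
```

View pics/w6c.png

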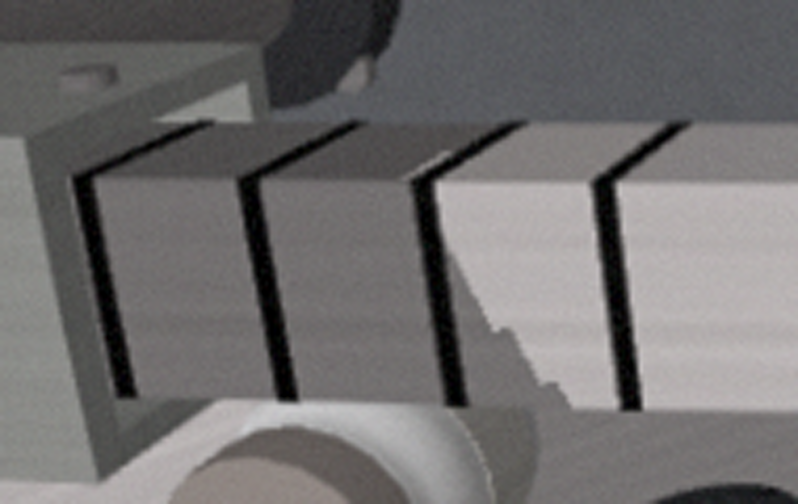

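The fourth line is at crop (105, 288) and the mouth plane at about (110.6, 286), so it is 0.7 mm short. TCP travel agrees at 79.2 mm, so I'll add 1 mm and settle.

```bash
python3 -m jog '[{"grip":1,"slide":[0,0.1,0],"yaw":0},{"grip":1,"slide":[0,0,0],"yaw":0},{"grip":1,"slide":[0,0,0],"yaw":0},{"grip":1,"slide":[0,0,0],"yaw":0},{"grip":1,"slide":[0,0,0],"yaw":0},{"grip":1,"slide":[0,0,0],"yaw":0},{"grip":1,"slide":[0,0,0],"yaw":0},{"grip":1,"slide":[0,0,0],"yaw":0}]'
python3 - <<'E'
from draw import *
o=manip.get_obs();c=manip.calibration('wrist'); im=manip.camera('wrist')
print((np.array(o['position'])-[.6399,.0607,0])@u)
g=cv2.cvtColor(im,cv2.COLOR_BGR2GRAY).astype(float)
r=g[282:285,:60].mean(0).round(); print(r)
print(proj(c,M-[0,0,.0075]), proj(c,M-[0,0,.009]),proj(c,M-[0,0,.006]))
E
```

```text
clock: 8.75
position: [0.6687, 0.1352, 0.2918]
ee_rot: [0.18, 0.984, -0.001, 0.0]
ft_force: [-6.0, -6.0, 8.7]
grip_width: 0.287
grasp_force: 49.7
0.07982779422134649
[139. 141. 139. 139. 139. 141. 139. 139. 139. 140. 140. 128.  91.  81.
  80.  80.  81.  79.  80.  83. 104. 107.  64.  18.   1.   3.  16.  77.
 112. 110. 113. 111. 110. 111. 112. 112. 111. 113. 111. 112. 112. 112.
 110. 111. 110. 108. 111. 109. 109. 113. 110. 111. 111. 112. 109. 112.
 112. 111. 112. 111.]
[ 25.27030381 283.06241406] [ 27.37326686 281.89450802] [ 23.13972551 284.24702554]
```

```bash
python3 -c "
from workcell import manip
print(manip.hand_in())"
```

```text
the job is handed in; nothing more can be done
None
```

I pressed the lock button to its stop, drew the arm out by the knob to about 80 mm (79.8 by arm travel, within about 1 mm by the scale lines) and handed in at about 9 s while still gripping it with 50 N; nothing else looked disturbed in the wrist views I checked.

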